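# Close and latch the gate of the sneaker drying bay

## Task

Close the little gate of the plywood drying bay and latch it: lift the steel latch bar by its ball knob, swing the gate in so that the bar passes over the striker block on the post, and let the bar drop fully home into the catch behind it. Do it gently, feeling for the catch's backstop rather than ramming it, leave the sneaker, cup and bottles where they are, and let go.

Things in the scene. Friction and masses are not known exactly. Their poses are not given: they have to be found in the camera images.
- bay: Open-topped plywood stall, 360 mm deep, 320 mm wide, walls 110 mm high; fixed, its place and yaw differ each time. Origin on the table at the middle of its doorway, in the plane of the shut gate; x points into the stall (away from the robot), y to the left along the doorway, z up. Gate hinge at y = +115 mm, latch post at y = -115 mm.
- gate_hinge (a point): The gate's vertical hinge axis at table level, at the left (+y) side of the doorway, 115 mm from the bay's origin; axes as the bay's.
- post: Wooden latch post, right (-y) side of the doorway, 104 mm deep (x from -68 to +36), 40 mm wide, 131 mm high; origin on the table, in the plane of the shut gate; axes as the bay's. The steel keeper is screwed on its top and does not yield to gentle forces; pressing post or keeper with more than 15 N is ramming.
- keeper_mid (a point): NOMINAL middle of the catch floor, 141 mm above the table. The true middle is not measured: it lies up to 18 mm further out (-x) or in (+x); find it by feel or sight. Keeper, 26 mm wide, going inward (+x): blunt striker block 40 mm deep, top 159 mm above the table; catch slot 10 mm wide; backstop plate 8 mm thick, top 191 mm above the table, which the bar cannot pass over.
- gate (a joint): Gate angle, rad: 0 in line with the doorway, growing as the free end swings out to the robot (-x); range -0.12 to 1.2. Plywood panel 190 mm long, 16 mm thick, top 130 mm above the table; swings easily (under 1 N at the knob), stays where left. Bar in the catch: between -0.095 and +0.095, by the keeper's setting; bar stopped in front of the striker: 0.12 or more.
- latch (a joint): Latch bar angle, rad: 0 level (at rest on its stop, where its weight puts it; also when in the catch), growing as the free end rises, at most 0.22. At 0.10 the bar just clears the striker's top.
- latch_pin (a point): Middle of the pin the bar pivots on: level, across the gate, 60 mm from the hinge axis, 150 mm above the table. x across the gate (bay's x when shut), y along the gate towards the hinge. The steel bar lies in the gate's plane above its top edge, 6 mm thick, 14 mm high, middle 150 mm above the table when level; free end 250 mm from the hinge axis.
- latch_knob (a point): Centre of the steel ball knob, 22 mm diameter, on an 8 mm stem standing on the latch bar; 105 mm beyond the pin and 50 mm above it, so 165 mm from the hinge axis and 200 mm above the table when the bar is level. Bar and knob weigh 0.16 kg. The point turns with the bar: x across the gate, y along the bar towards the hinge.
- sneaker: Blue and white sneaker, about 265 mm long and 95 mm wide, standing inside the bay with its heel to the gate; loose, to be left alone. Origin under its heel, x towards the toe.
- paper_cup: White paper cup, 80 mm across, 95 mm high, standing right of the bay; loose, to be left alone. Origin under its middle.
- water_bottle: Clear bottle, 66 mm across, 200 mm high, right of the bay; loose, to be left alone. Origin under its middle.
- glue_bottle: Yellowish squeeze bottle with a pointed nozzle, 54 mm across, 160 mm high, left of the bay; loose, to be left alone. Origin under its middle.

How it is judged:
By the outcome, as a careful person would: the job done as asked, in the order asked, and still so for the second after the job is handed in, with the robot touching nothing.
It also fails if it takes over 48 s, if anything falls off the work surface, if the arm or the gripper's body presses on something with over 40 N, if the wrist force passes 120 N, or if a joint passes its speed limit or range.

## Robot

A 6-joint arm with a two-finger parallel gripper is mounted at the origin on the work surface. World frame = base frame: x ahead of the robot, y to its left, z up, the work surface at z = 0. Lengths are in m, angles in rad, forces in N, time in s.
With the tool pointing down it reaches from about 0.3 to 0.85 m from the base axis. Payload 4.2 kg.
Tool frame: the origin (TCP) lies midway between the tips of the shut fingers; the grasp point (between the pads) lies 19 mm behind it; z points along the fingers, x is the direction in which the jaws open and shut, and the axes are right-handed (so a half turn about z gives the same grasp; the last joint's range is limited). The gripper opens to 91 mm and grips with 3 to 60 N. Pads are 32 mm wide; open, the fingers measure 118 mm over their backs; the gripper's body (76 mm by 178 mm) begins 60 mm behind the grasp point.
Start: joints at [-1.357, 0.32, 1.565, -0, 1.257, -0.02], TCP at [0.133, -0.559, 0.188] pointing down, gripper open.
Joint ranges: [-3.11, 3.11], [-0.84, 2.01], [0.21, 2.61], [-1.34, 4.49], [0.05, 2.63], [-2.56, 2.56]. Speed limits (rad/s): [2.57, 2.57, 3.14, 3.14, 3.14, 3.14].

## Interface

Orientations are given as a unit quaternion [w, x, y, z].
In Python, from rig import manip gives the robot as it stands. The module is installed in compiled form; this text tells all that it offers.
- The arm moves only by the tool arm_command, never from a script. Its argument "moves" is a list of rows, each an object of numbers: "claw": the opening, from 0 (shut) to 1 (fully open); "dx", "dy", "dz": the shift along the tool's x, y, z in mm; "roll": the turn about the tool's z in degrees. A call has 1 to 10 rows; each row is the pose to reach, as a shift and turn from the pose measured when the call began, along the tool's axes at that moment; what a row does not reach only later rows make up. A row lasts 1/10 s, in which the tool goes at most 50 mm and 8.59 degrees, less where a joint would pass 70% of its speed; a pose out of reach is approached as far as the arm can. A call with a gripper value outside its range is refused whole. The fingers move at their own pace and stop on an object; "newtons" is the grip in N (left out, the last holds). Time passes only in rows, so rows that repeat a pose let the fingers close. It gives the time, the measured TCP pose, the force and the opening at its end, in the units of the state.
- manip.observe(): the state, without advancing time (a new reading comes with each control period).
- manip.capture(name): name is "side" or "top"; returns a dict with "pixels" (480x640x3 uint8, red, green, blue), "range_z" (480x640 float32, m along the optical axis (not along the pixel's ray), 0 where there is no reading), "fov_y" (degrees; the focal length in pixels is half the picture's height over the tangent of half this angle, whatever the lens; pixels are square), "cx", "cy" (the principal point, pixels), "cam_to_world" (4x4, takes a point from camera to world coordinates). Camera axes: x right, y down, z forward; pixel columns grow to the right and rows downward; lengths in m; the calibration is good to about 2 mm. A picture is of the moment at which its call begins.
- manip.close_job(): hands the job in, once; it reports no verdict.
The state is a dict: "time_s": time; "qpos": joint angles; "dq": joint speeds; "tau": joint torques, N m; "position": TCP position; "ee_rot": TCP orientation; "force": force on the tool from outside, world axes, zero at the start; "moment": the same for the moment, N m; "width": finger opening in m.
Only numpy, scipy, OpenCV 4.12 (cv2) and the standard library are available. Lean on these libraries where they do the work, as an engineer would, in place of code of your own. Each camera call takes 0.05 s, during which the arm holds its last target.

## Working session

There is one attempt and no reset: what is moved stays moved. The work goes in short steps, Python scripts to look and compute and a tool call to move; the robot and the scene stay as the last step left them, time stands still between calls to the robot, and variables do not carry over. Pictures are saved under pics/ and viewed, and the job is handed in when it is done.

Besides the shell and the picture viewer there is one more tool, called after ">>>" by a JSON object that holds its "fn" and its "kwargs", one argument or row to a line. arm_command: Moves the arm, as the interface text tells. Its arguments: {"type":"object","properties":{"moves":{"type":"array"},"newtons":{"type":"number"}},"required":["moves"]}

```bash
mkdir -p pics
cat > h.py <<'E'
import numpy as np, cv2, pickle
from rig import manip
def cap(n,fn):
    d=manip.capture(n); cv2.imwrite('pics/'+fn+'.png',cv2.cvtColor(d['pixels'],cv2.COLOR_RGB2BGR)); pickle.dump(d,open('pics/'+fn+'.pkl','wb')); return d
def load(fn): return pickle.load(open('pics/'+fn+'.pkl','rb'))
def cloud(d):
    f=240/np.tan(np.radians(d['fov_y'])/2); z=d['range_z']; v,u=np.mgrid[:480,:640]
    P=np.stack([(u-d['cx'])*z/f,(v-d['cy'])*z/f,z],-1); T=np.array(d['cam_to_world']); W=P@T[:3,:3].T+T[:3,3]; W[z==0]=np.nan; return W
def ray(d,u,v,h):
    f=240/np.tan(np.radians(d['fov_y'])/2); T=np.array(d['cam_to_world']); r=T[:3,:3]@np.array([(u-d['cx'])/f,(v-d['cy'])/f,1]); o=T[:3,3]; return o+r*(h-o[2])/r[2]
E
python3 - <<'E'
from h import *
print(manip.observe())
for n in('side','top'):
    d=cap(n,n+'0'); print(n,d['fov_y'],d['cx'],d['cy'],np.round(d['cam_to_world'],3).tolist())
E
```

```text
{'time_s': 0.0, 'qpos': array([-1.35699991e+00,  3.20284497e-01,  1.56570070e+00, -1.52637133e-05,
        1.25738307e+00, -2.00187090e-02]), 'dq': array([7.42554996e-04, 2.29148379e-04, 9.85776094e-05, 5.91916829e-04,
       1.95547883e-04, 6.93722613e-04]), 'tau': array([ 2.17987523e-03, -4.12452078e+01, -2.31970918e+01,  7.31058419e-02,
        4.57701471e-02, -1.14854624e-04]), 'position': array([ 0.133088  , -0.55880842,  0.18671616]), 'ee_rot': array([-5.58496418e-04,  7.84759242e-01, -6.19800083e-01, -6.90171101e-04]), 'force': array([ 0.7085672 ,  0.11484843, -0.14033459]), 'moment': array([0.05567492, 0.03975747, 0.02515377]), 'width': 0.09101431210837459}
side 44.466200660599085 320.105121205565 237.1642164801035 [[0.745, 0.418, -0.519, 1.161], [0.667, -0.454, 0.591, -0.599], [0.011, -0.787, -0.617, 0.79], [0.0, 0.0, 0.0, 1.0]]
top 43.188529650179966 323.7641125654286 238.84733148914626 [[0.025, -0.989, 0.143, 0.427], [-1.0, -0.027, -0.012, 0.011], [0.015, -0.142, -0.99, 1.471], [0.0, 0.0, 0.0, 1.0]]
```

View pics/side0.png

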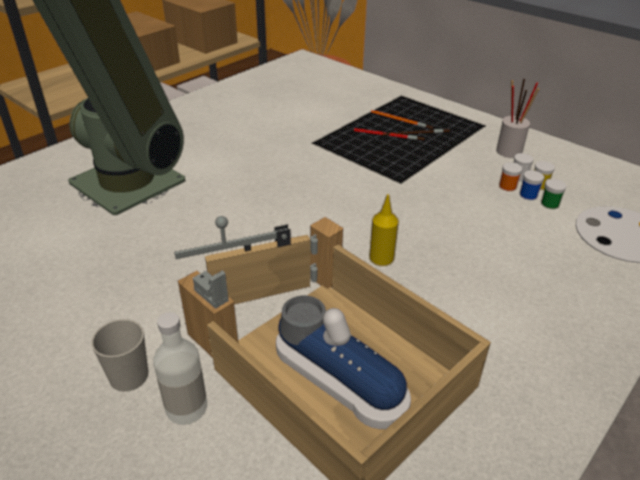

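View pics/top0.png

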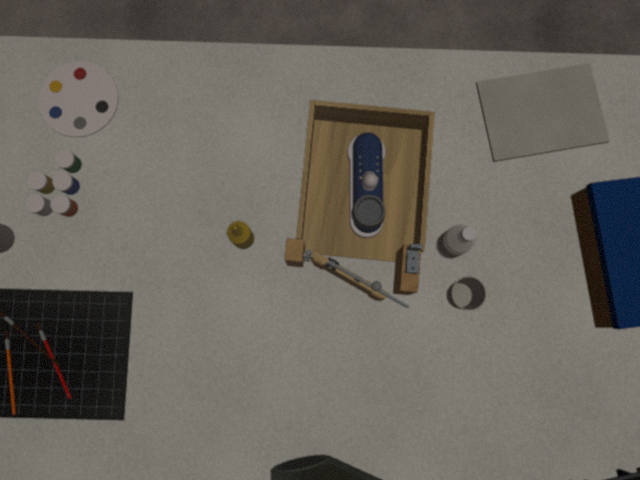

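The side view shows the knob at (222,222), the bar tip at (178,255), the keeper at (211,285) and the hinge post at (327,250). In the top view the knob is at (376,286), the bar tip at (408,306), the keeper at (413,258) and the hinge at about (310,257). The gate is open about 30°.

Run:
```python
from h import *
a=cv2.imread('pics/top0.png'); cv2.imwrite('pics/top0z.png',cv2.resize(a[225:325,280:440],(800,500),interpolation=cv2.INTER_CUBIC))
a=cv2.imread('pics/side0.png'); cv2.imwrite('pics/side0z.png',cv2.resize(a[200:360,160:360],(800,600)[:1]+(640-40,),interpolation=cv2.INTER_CUBIC))
d=load('top0');W=cloud(d)
for p in [(376,286),(408,305),(413,258),(413,250),(408,275),(294,250),(340,180+100),(370,292)]: print(p,W[p[1],p[0]].round(3))
```

```text
(376, 286) [ 0.513 -0.115  0.21 ]
(408, 305) [ 0.477 -0.19   0.157]
(413, 258) [ 0.579 -0.2    0.165]
(413, 250) [ 0.599 -0.203  0.14 ]
(408, 275) [ 0.545 -0.195  0.127]
(294, 250) [0.593 0.06  0.132]
(340, 280) [ 0.539 -0.049 -0.002]
(370, 292) [ 0.507 -0.114  0.09 ]
```

View pics/top0z.png

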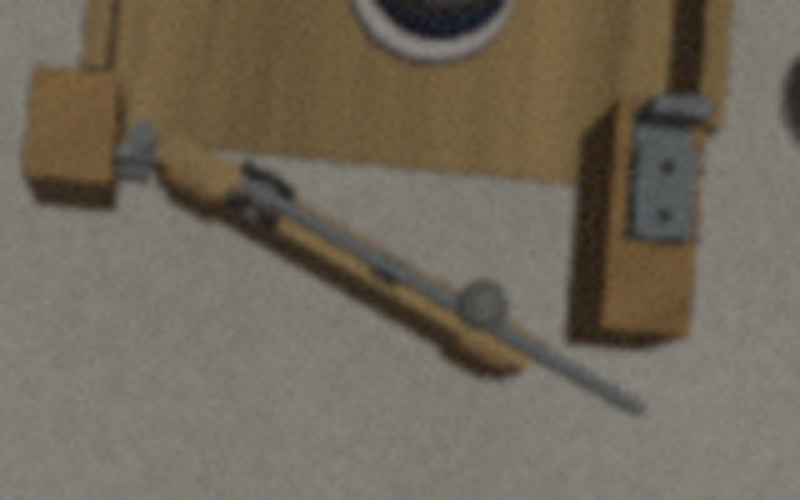

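View pics/side0z.png

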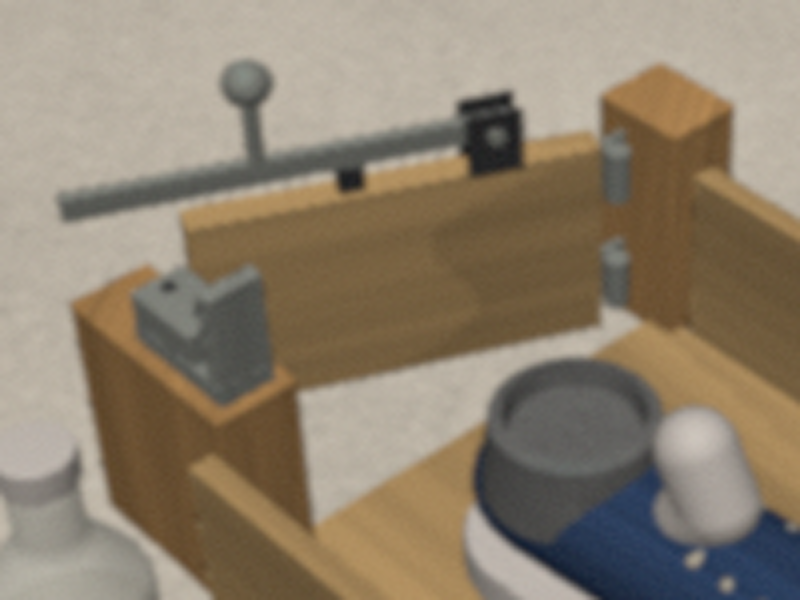

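Run:
```python
from h import *
d=load('top0');W=cloud(d);s=load('side0')
def z(u,v): return (u+.5)/5-.5+280,(v+.5)/5-.5+225
def r(u,v,h): return ray(d,*z(u,v),h).round(4)
print('knob top',r(482,302,.2),'side',ray(s,221.2,221.8,.2).round(4))
print('tip',r(641,409,.157),'side', ray(s,160+70/4,200+205/3.75,.150))
print('barpin',r(255,188,.157))
for p in [(605,330),(690,337)]: print('postfront',r(*p,.131))
print('striker front',r(628,240,.159),r(690,240,.159), 'back',r(640,122,.159),r(698,126,.159))
print('plate front/top',r(640,118,.191),r(712,122,.191),r(652,95,.191),r(712,98,.191))
for p in [(25,175),(117,182),(38,68),(120,70)]: print('hpost',r(*p,.131))
# walls
m=(W[...,2]>.100)&(W[...,2]<.118)&(W[...,0]>.63)&(W[...,0]<1.05)&(abs(W[...,1]+.07)<.25)
m=cv2.morphologyEx(m.astype(np.uint8),cv2.MORPH_OPEN,np.ones((2,2)))
n,l,st,_=cv2.connectedComponentsWithStats(m);print(st[1:][st[1:,4]>100])
P=W[m>0][:,:2].astype(np.float32)
rc=cv2.minAreaRect(P);print(rc,cv2.boxPoints(rc))
k=(W[...,2]>.145)&(W[...,0]>.5)&(W[...,0]<.68)&(W[...,1]<-.16)&(W[...,1]>-.24)
Q=W[k];print(len(Q));print(Q[np.argsort(Q[:,0])].round(3)[::8])
```

```text
knob top [ 0.5154 -0.1164  0.2   ] side [ 0.5152 -0.116   0.2   ]
tip [ 0.474 -0.19   0.157] side [ 0.4774712  -0.18624036  0.15      ]
barpin [ 0.5655 -0.021   0.157 ]
postfront [ 0.5093 -0.1779  0.131 ]
postfront [ 0.5072 -0.2155  0.131 ]
striker front [ 0.5469 -0.1837  0.159 ] [ 0.5476 -0.2107  0.159 ] back [ 0.5987 -0.1886  0.159 ] [ 0.5976 -0.2141  0.159 ]
plate front/top [ 0.5963 -0.1838  0.191 ] [ 0.5954 -0.2146  0.191 ] [ 0.6063 -0.1889  0.191 ] [ 0.6057 -0.2145  0.191 ]
hpost [0.5713 0.0806 0.131 ]
hpost [0.5693 0.0397 0.131 ]
hpost [0.6195 0.0764 0.131 ]
hpost [0.6196 0.0398 0.131 ]
[[ 297  100  138  140 2146]
 [ 354  196   32   31  339]]
((0.7979389429092407, -0.05085344612598419), (0.3426087200641632, 0.45753034949302673), 0.2573566734790802) [[ 0.6256088   0.17713997]
 [ 0.62766385 -0.28038573]
 [ 0.9702691  -0.27884686]
 [ 0.96821404  0.17867884]]
329
[[ 0.548 -0.209  0.147]
 [ 0.55  -0.189  0.161]
 [ 0.551 -0.203  0.157]
 [ 0.553 -0.188  0.157]
 [ 0.553 -0.205  0.157]
 [ 0.555 -0.203  0.159]
 [ 0.557 -0.198  0.162]
 [ 0.558 -0.208  0.156]
 [ 0.559 -0.192  0.157]
 [ 0.561 -0.19   0.16 ]
 [ 0.562 -0.209  0.159]
 [ 0.564 -0.194  0.161]
 [ 0.565 -0.189  0.163]
 [ 0.566 -0.186  0.155]
 [ 0.568 -0.19   0.16 ]
 [ 0.569 -0.212  0.158]
 [ 0.57  -0.2    0.161]
 [ 0.572 -0.188  0.159]
 [ 0.573 -0.212  0.158]
 [ 0.575 -0.2    0.16 ]
 [ 0.576 -0.187  0.163]
 [ 0.577 -0.205  0.159]
 [ 0.579 -0.206  0.164]
 [ 0.58  -0.212  0.157]
 [ 0.581 -0.207  0.16 ]
 [ 0.583 -0.2    0.162]
 [ 0.584 -0.209  0.159]
 [ 0.586 -0.196  0.158]
 [ 0.587 -0.189  0.163]
 [ 0.588 -0.205  0.159]
 [ 0.598 -0.209  0.186]
 [ 0.599 -0.203  0.195]
 [ 0.599 -0.204  0.177]
 [ 0.599 -0.202  0.19 ]
 [ 0.6   -0.194  0.187]
 [ 0.6   -0.189  0.146]
 [ 0.601 -0.189  0.188]
 [ 0.602 -0.189  0.165]
 [ 0.604 -0.208  0.192]
 [ 0.606 -0.204  0.193]
 [ 0.606 -0.202  0.19 ]
 [ 0.608 -0.191  0.191]]
```

```bash
cat >> h.py <<'E'
from scipy.spatial.transform import Rotation as Ro
def go(x,y,z,yaw):
    o=manip.observe(); w,a,b,c=o['ee_rot']; R=Ro.from_quat([a,b,c,w]).as_matrix()
    d=R.T@(np.array([x,y,z])-o['position']); cur=np.arctan2(R[1,0],R[0,0])
    print('t',round(o['time_s'],2),'p',o['position'].round(4),'yaw',cur.round(3),'F',o['force'].round(2),'w',round(o['width'],4),'q',o['qpos'].round(2))
    print('d mm',(d*1000).round(1),'roll',np.degrees(cur-yaw).round(1),'tilt',R[:,2].round(3))
H=np.array([.5939,.0289]); YAW=-.065
def knob(g,l):
    "knob pos and jaw yaw at gate angle g, latch l"
    r=.060+.105*np.cos(l)-.05*np.sin(l); h=.15+.105*np.sin(l)+.05*np.cos(l)
    a=-np.pi/2+YAW-g; return np.r_[H+r*np.array([np.cos(a),np.sin(a)]),h],a+np.pi/2
E
python3 -c "
from h import *
go(.5153,-.1162,.28,-.496);print(knob(.431,0))"
```

```text
t 0.1 p [ 0.1331 -0.5589  0.1868] yaw -1.337 F [0.3  0.11 0.27] w 0.0913 q [-1.36  0.32  1.57 -0.    1.26 -0.02]
d mm [-342.2 -474.4  -92.7] roll -48.2 tilt [-0.     0.002 -1.   ]
(array([ 0.51537462, -0.11621638,  0.2       ]), -0.496)
```

>>> {"fn": "arm_command", "kwargs": {
  "moves": [
    {"dz": -30,"claw": 1},
    {"dz": -65},
    {"dz": -93},
    {"dx": -15,"dy": -20,"dz": -93},
    {"dx": -35,"dy": -48,"dz": -93,"roll": -4},
    {"dx": -57,"dy": -79,"dz": -93,"roll": -8},
    {"dx": -80,"dy": -111,"dz": -93,"roll": -12},
    {"dx": -103,"dy": -143,"dz": -93,"roll": -16},
    {"dx": -126,"dy": -174,"dz": -93,"roll": -20},
    {"dx": -149,"dy": -206,"dz": -93,"roll": -24}
  ]
}}

```text
invalid input at $.moves[0]: expected keys claw, dx, dy, dz, roll
```

```bash
python3 -c "
from h import *
go(.5153,-.1162,.28,-.496)"
```

```text
t 0.1 p [ 0.1331 -0.5589  0.1868] yaw -1.337 F [0.3  0.11 0.27] w 0.0913 q [-1.36  0.32  1.57 -0.    1.26 -0.02]
d mm [-342.2 -474.4  -92.7] roll -48.2 tilt [-0.     0.002 -1.   ]
```

All keys are needed in each row.

>>> {"fn": "arm_command", "kwargs": {
  "moves": [
    {"claw": 1,"dx": 0,"dy": 0,"dz": -30,"roll": 0},
    {"claw": 1,"dx": 0,"dy": 0,"dz": -65,"roll": 0},
    {"claw": 1,"dx": 0,"dy": 0,"dz": -93,"roll": 0},
    {"claw": 1,"dx": -15,"dy": -20,"dz": -93,"roll": 0},
    {"claw": 1,"dx": -35,"dy": -48,"dz": -93,"roll": -4},
    {"claw": 1,"dx": -57,"dy": -79,"dz": -93,"roll": -8},
    {"claw": 1,"dx": -80,"dy": -111,"dz": -93,"roll": -12},
    {"claw": 1,"dx": -103,"dy": -143,"dz": -93,"roll": -16},
    {"claw": 1,"dx": -126,"dy": -174,"dz": -93,"roll": -20},
    {"claw": 1,"dx": -149,"dy": -206,"dz": -93,"roll": -24}
  ]
}}

```text
time_s: 1.1
position: [0.2996, -0.3649, 0.2797]
ee_rot: [-0.001, 0.897, -0.442, -0.001]
force: [0.7, -0.7, 0.5]
width: 0.0914
```

```bash
python3 -c "
from h import *
go(.5153,-.1162,.28,-.496)"
```

```text
t 1.1 p [ 0.2996 -0.3649  0.2797] yaw -0.916 F [ 0.69 -0.7   0.5 ] w 0.0914 q [-0.91  0.11  1.61  0.    1.42  0.01]
d mm [-6.570e+01 -3.226e+02  1.000e-01] roll -24.0 tilt [-0.001  0.002 -1.   ]
```

>>> {"fn": "arm_command", "kwargs": {
  "moves": [
    {"claw": 1,"dx": -7,"dy": -36,"dz": 0,"roll": -3},
    {"claw": 1,"dx": -15,"dy": -72,"dz": 0,"roll": -6},
    {"claw": 1,"dx": -22,"dy": -108,"dz": 0,"roll": -9},
    {"claw": 1,"dx": -29,"dy": -144,"dz": 0,"roll": -12},
    {"claw": 1,"dx": -37,"dy": -180,"dz": 0,"roll": -15},
    {"claw": 1,"dx": -44,"dy": -216,"dz": 0,"roll": -18},
    {"claw": 1,"dx": -52,"dy": -253,"dz": 0,"roll": -21},
    {"claw": 1,"dx": -59,"dy": -290,"dz": 0,"roll": -24},
    {"claw": 1,"dx": -66,"dy": -323,"dz": 0,"roll": -24},
    {"claw": 1,"dx": -66,"dy": -323,"dz": 0,"roll": -24}
  ]
}}

```text
time_s: 2.1
position: [0.5173, -0.1128, 0.2791]
ee_rot: [-0.002, 0.97, -0.244, -0.001]
force: [-0.7, -1.1, -0.2]
width: 0.0915
```

```bash
python3 -c "
from h import *
go(.5153,-.1162,.181,-.496); cap('side','side1')"
```

```text
t 2.1 p [ 0.5173 -0.1128  0.2791] yaw -0.492 F [-0.71 -1.07 -0.16] w 0.0915 q [-0.24  0.2   1.5   0.    1.44  0.25]
d mm [ 0.1  4.2 98.1] roll 0.2 tilt [-0.001  0.004 -1.   ]
```

View pics/side1.png

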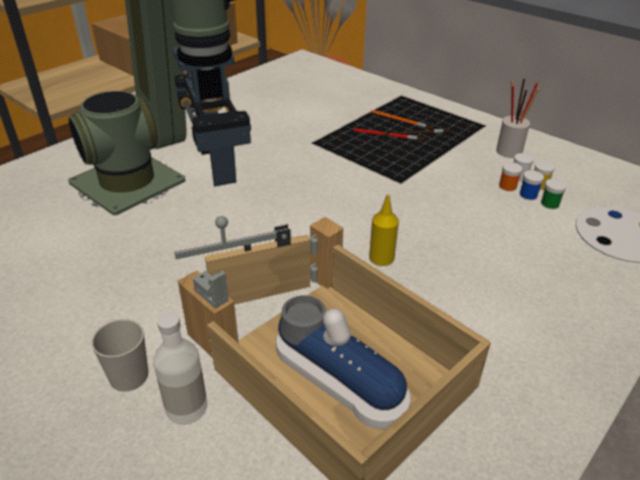

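The gripper hangs over the knob (fingertips at about (223,184), knob at (222,222)), and the two fingers line up along the view. I'll go down next.

>>> {"fn": "arm_command", "kwargs": {
  "moves": [
    {"claw": 1,"dx": 0,"dy": 4,"dz": 15,"roll": 0},
    {"claw": 1,"dx": 0,"dy": 4,"dz": 35,"roll": 0},
    {"claw": 1,"dx": 0,"dy": 4,"dz": 55,"roll": 0},
    {"claw": 1,"dx": 0,"dy": 4,"dz": 75,"roll": 0},
    {"claw": 1,"dx": 0,"dy": 4,"dz": 90,"roll": 0},
    {"claw": 1,"dx": 0,"dy": 4,"dz": 98,"roll": 0},
    {"claw": 1,"dx": 0,"dy": 4,"dz": 98,"roll": 0}
  ]
}}

```text
time_s: 2.85
position: [0.5126, -0.1183, 0.1803]
ee_rot: [-0.001, 0.97, -0.245, -0.003]
force: [-0.0, 0.4, 0.4]
width: 0.0912
```

```bash
python3 -c "
from h import *
go(.5153,-.1162,.181,-.496); cap('side','side2');cap('top','top2')
a=cv2.imread('pics/side2.png')[120:300,140:340]; b=cv2.imread('pics/top2.png')[190:370,280:480]
cv2.imwrite('pics/c2.png',cv2.resize(np.hstack([a,b]),(800,360),interpolation=cv2.INTER_CUBIC))"
```

```text
t 2.85 p [ 0.5126 -0.1183  0.1803] yaw -0.495 F [-0.03  0.44  0.42] w 0.0912 q [-0.25  0.25  1.68  0.    1.21  0.24]
d mm [ 1.4 -3.2 -0.7] roll 0.1 tilt [-0.005  0.003 -1.   ]
```

View pics/c2.png

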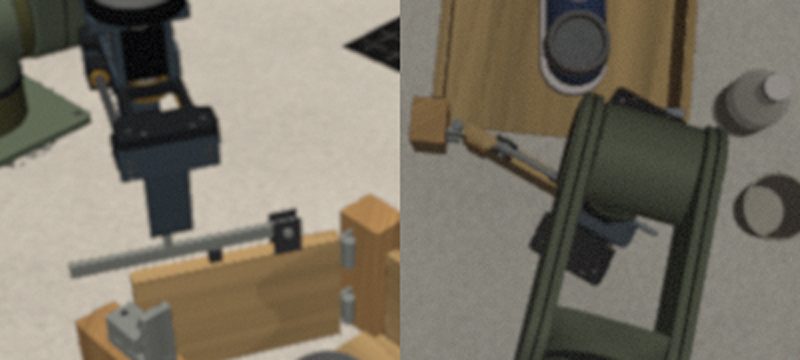

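The stem shows under the finger at crop (168,240), so the fingers straddle the knob. I'll close with a light grip.

>>> {"fn": "arm_command", "kwargs": {
  "moves": [
    {"claw": 0.6,"dx": 1,"dy": -3,"dz": 0,"roll": 0},
    {"claw": 0.4,"dx": 1,"dy": -3,"dz": 0,"roll": 0},
    {"claw": 0.2,"dx": 1,"dy": -3,"dz": 0,"roll": 0},
    {"claw": 0.1,"dx": 1,"dy": -3,"dz": 0,"roll": 0},
    {"claw": 0.1,"dx": 1,"dy": -3,"dz": 0,"roll": 0},
    {"claw": 0.1,"dx": 1,"dy": -3,"dz": 0,"roll": 0}
  ],
  "newtons": 10
}}

```text
time_s: 3.55
position: [0.5162, -0.1161, 0.1818]
ee_rot: [-0.001, 0.97, -0.245, -0.001]
force: [-0.3, -0.4, 0.4]
width: 0.0461
```

```bash
python3 -c "
from h import *
k,y=knob(.431,.16);go(*(k-[0,0,.019]),y)"
```

```text
t 3.55 p [ 0.5162 -0.1161  0.1818] yaw -0.494 F [-0.28 -0.41  0.37] w 0.0461 q [-0.24  0.25  1.68  0.    1.22  0.25]
d mm [ -0.7  -8.8 -15.2] roll 0.1 tilt [-0.002  0.002 -1.   ]
```

Still closing (46 mm open).

>>> {"fn": "arm_command", "kwargs": {
  "moves": [
    {"claw": 0.1,"dx": 0,"dy": 0,"dz": 0,"roll": 0},
    {"claw": 0.1,"dx": 0,"dy": 0,"dz": 0,"roll": 0},
    {"claw": 0.1,"dx": 0,"dy": 0,"dz": 0,"roll": 0},
    {"claw": 0.1,"dx": 0,"dy": 0,"dz": 0,"roll": 0},
    {"claw": 0.1,"dx": 0,"dy": 0,"dz": 0,"roll": 0},
    {"claw": 0.1,"dx": 0,"dy": 0,"dz": 0,"roll": 0}
  ]
}}

```text
time_s: 4.15
position: [0.5168, -0.1164, 0.1827]
ee_rot: [-0.001, 0.97, -0.245, -0.0]
force: [-0.0, -0.6, 4.8]
width: 0.0095
```

```bash
python3 -c "
from h import *
k,y=knob(.431,.16);go(*(k-[0,0,.019]),y)
for l in (.04,.08,.12,.16): print(knob(.431,l)[0]-knob(.431,0)[0])"
```

```text
t 4.15 p [ 0.5168 -0.1164  0.1827] yaw -0.494 F [-0.05 -0.56  4.83] w 0.0095 q [-0.24  0.25  1.67  0.    1.22  0.25]
d mm [ -1.3  -8.8 -14.4] roll 0.1 tilt [ 0.     0.001 -1.   ]
[0.00099154 0.00183239 0.00415889]
[0.00206144 0.00380957 0.00823113]
[0.00320798 0.0059284  0.01221021]
[0.00442933 0.00818548 0.01608978]
```

```bash
python3 -c "
from h import *
cap('side','side3');cap('top','top3')
a=cv2.imread('pics/side3.png')[120:300,140:340]; b=cv2.imread('pics/top3.png')[190:370,280:480]
cv2.imwrite('pics/c3.png',cv2.resize(np.hstack([a,b]),(800,360),interpolation=cv2.INTER_CUBIC))"
```

```text
(no output)
```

View pics/c3.png

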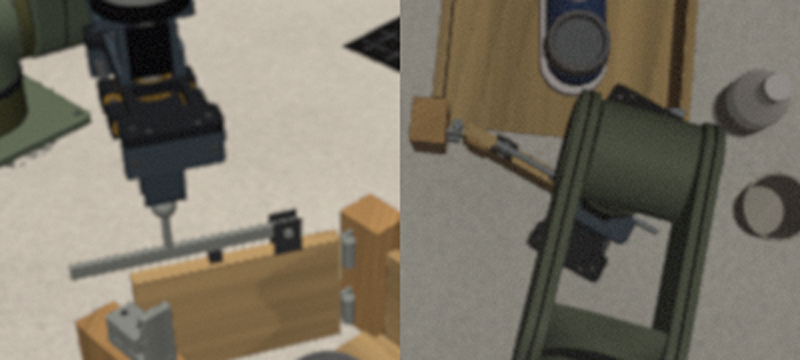

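```bash
python3 -c "
from h import *
for n,u in (('side1',223),('side2',223),('side3',222)):
    W=cloud(load(n));
    print(n);
    for v in range(170,246,3): print(v,W[v,u].round(3))
"
```

```text
side1
170 [ 0.567 -0.141  0.334]
173 [nan nan nan]
176 [ 0.566 -0.141  0.324]
179 [ 0.566 -0.142  0.319]
182 [ 0.566 -0.143  0.314]
185 [ 0.564 -0.141  0.307]
188 [ 0.194  0.142 -0.   ]
191 [ 0.203  0.133 -0.001]
194 [0.217 0.122 0.003]
197 [ 0.223  0.116 -0.001]
200 [0.235 0.106 0.001]
203 [0.246 0.097 0.003]
206 [ 0.252  0.091 -0.   ]
209 [0.262 0.083 0.   ]
212 [ 0.269  0.076 -0.001]
215 [0.282 0.065 0.003]
218 [ 0.521 -0.116  0.211]
221 [ 0.524 -0.118  0.207]
224 [ 0.527 -0.122  0.205]
227 [ 0.525 -0.121  0.197]
230 [ 0.522 -0.12   0.188]
233 [ 0.519 -0.118  0.179]
236 [ 0.52  -0.119  0.174]
239 [ 0.52  -0.12   0.168]
242 [ 0.518 -0.119  0.16 ]
245 [ 0.516 -0.119  0.152]
side2
170 [ 0.13   0.196 -0.   ]
173 [nan nan nan]
176 [ 0.573 -0.147  0.329]
179 [ 0.578 -0.151  0.328]
182 [ 0.584 -0.156  0.328]
185 [ 0.59  -0.161  0.328]
188 [ 0.592 -0.163  0.324]
191 [ 0.592 -0.164  0.32 ]
194 [ 0.589 -0.163  0.313]
197 [ 0.586 -0.16   0.305]
200 [ 0.584 -0.16   0.299]
203 [ 0.583 -0.16   0.292]
206 [ 0.584 -0.161  0.288]
209 [ 0.567 -0.148  0.268]
212 [ 0.565 -0.148  0.261]
215 [ 0.564 -0
[... 281 characters left out ...]
]
side3
170 [ 0.536 -0.119  0.312]
173 [ 0.545 -0.126  0.313]
176 [ 0.574 -0.149  0.331]
179 [ 0.581 -0.155  0.331]
182 [ 0.586 -0.16   0.331]
185 [ 0.594 -0.166  0.332]
188 [ 0.594 -0.166  0.327]
191 [ 0.593 -0.167  0.322]
194 [ 0.591 -0.166  0.315]
197 [ 0.586 -0.162  0.306]
200 [ 0.585 -0.162  0.3  ]
203 [ 0.586 -0.164  0.296]
206 [ 0.586 -0.164  0.291]
209 [ 0.532 -0.124  0.238]
212 [ 0.533 -0.125  0.234]
215 [ 0.531 -0.125  0.227]
218 [ 0.527 -0.123  0.217]
221 [ 0.529 -0.125  0.213]
224 [ 0.529 -0.125  0.207]
227 [ 0.527 -0.125  0.2  ]
230 [ 0.519 -0.119  0.186]
233 [nan nan nan]
236 [ 0.519 -0.121  0.175]
239 [ 0.515 -0.119  0.165]
242 [ 0.518 -0.121  0.161]
245 [ 0.52  -0.124  0.157]
```

The fingertips read about z = 0.208 in both side clouds, with the reported TCP at 0.181. So the real tips sit about 27 mm above the reported TCP, and the jaws closed on top of the ball: it still shows below the fingers at crop (164,210). The bar was pressed with only about 5 N. I'll reopen and go lower, going by the camera.

>>> {"fn": "arm_command", "kwargs": {
  "moves": [
    {"claw": 0.7,"dx": 0,"dy": 0,"dz": -3,"roll": 0},
    {"claw": 0.7,"dx": 0,"dy": 0,"dz": -3,"roll": 0},
    {"claw": 0.7,"dx": 0,"dy": 0,"dz": -3,"roll": 0},
    {"claw": 0.7,"dx": 0,"dy": 0,"dz": -3,"roll": 0},
    {"claw": 0.7,"dx": 0,"dy": 0,"dz": -3,"roll": 0},
    {"claw": 0.7,"dx": 0,"dy": 0,"dz": -3,"roll": 0},
    {"claw": 0.7,"dx": 0,"dy": 0,"dz": -3,"roll": 0},
    {"claw": 0.7,"dx": 0,"dy": 0,"dz": -3,"roll": 0}
  ]
}}

```text
time_s: 5.05
position: [0.5167, -0.1164, 0.1856]
ee_rot: [-0.001, 0.97, -0.245, -0.0]
force: [0.1, -0.3, 0.5]
width: 0.0637
```

```bash
python3 -c "
from h import *
go(.5153,-.1162,.155,-.496); cap('side','side4');cap('top','top4')
a=cv2.imread('pics/side4.png')[120:300,140:340]; b=cv2.imread('pics/top4.png')[190:370,280:480]
cv2.imwrite('pics/c4.png',cv2.resize(np.hstack([a,b]),(800,360),interpolation=cv2.INTER_CUBIC))
W=cloud(load('side4'))
for v in range(206,240,3): print(v,[W[v,u].round(3).tolist() for u in (216,222,228)])
"
```

```text
t 5.05 p [ 0.5167 -0.1164  0.1856] yaw -0.494 F [ 0.13 -0.32  0.51] w 0.0637 q [-0.24  0.25  1.67  0.    1.22  0.25]
d mm [-1.3  0.6 30.6] roll 0.1 tilt [ 0.     0.001 -1.   ]
206 [[0.581, -0.171, 0.292], [0.556, -0.141, 0.265], [0.559, -0.132, 0.261]]
209 [[0.551, -0.15, 0.261], [0.555, -0.141, 0.259], [0.56, -0.134, 0.257]]
212 [[0.549, -0.149, 0.254], [nan, nan, nan], [0.558, -0.133, 0.25]]
215 [[0.549, -0.15, 0.249], [0.555, -0.143, 0.248], [0.557, -0.133, 0.244]]
218 [[0.55, -0.151, 0.244], [0.553, -0.142, 0.241], [0.558, -0.134, 0.239]]
221 [[0.548, -0.15, 0.237], [0.552, -0.142, 0.234], [0.555, -0.133, 0.231]]
224 [[0.548, -0.151, 0.231], [0.552, -0.143, 0.229], [0.557, -0.135, 0.227]]
227 [[0.547, -0.151, 0.225], [0.552, -0.143, 0.223], [0.556, -0.135, 0.22]]
230 [[0.546, -0.151, 0.219], [0.551, -0.143, 0.217], [0.329, 0.039, -0.001]]
233 [[0.32, 0.013, 0.001], [0.519, -0.12, 0.18], [0.34, 0.03, 0.001]]
236 [[0.327, 0.007, -0.0], [0.519, -0.121, 0.175], [0.345, 0.025, -0.001]]
239 [[0.334, 0.001, -0.002], [0.52, -0.122, 0.17], [0.353, 0.018, -0.002]]
```

View pics/c4.png

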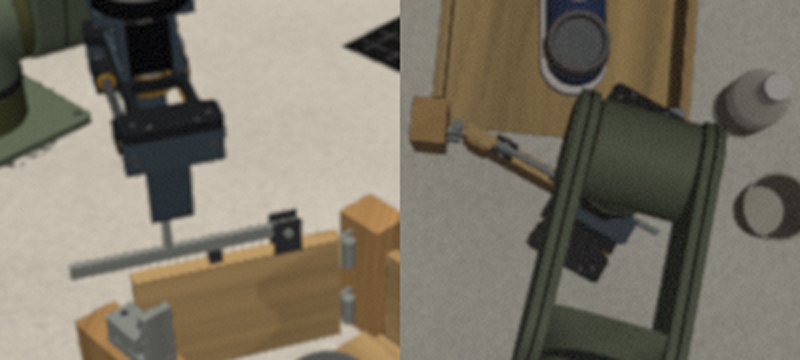

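With the TCP at 0.1856 the fingertip edge is at z ≈ 0.213, so the 27 mm offset holds. I'll go down 31 mm, between the ball and clear of the bar, and close.

>>> {"fn": "arm_command", "kwargs": {
  "moves": [
    {"claw": 0.7,"dx": -1,"dy": 0,"dz": 6,"roll": 0},
    {"claw": 0.7,"dx": -1,"dy": 0,"dz": 14,"roll": 0},
    {"claw": 0.7,"dx": -1,"dy": 0,"dz": 22,"roll": 0},
    {"claw": 0.7,"dx": -1,"dy": 0,"dz": 28,"roll": 0},
    {"claw": 0.7,"dx": -1,"dy": 0,"dz": 31,"roll": 0},
    {"claw": 0.5,"dx": -1,"dy": 0,"dz": 31,"roll": 0},
    {"claw": 0.4,"dx": -1,"dy": 0,"dz": 31,"roll": 0},
    {"claw": 0.3,"dx": -1,"dy": 0,"dz": 31,"roll": 0},
    {"claw": 0.15,"dx": -1,"dy": 0,"dz": 31,"roll": 0},
    {"claw": 0.15,"dx": -1,"dy": 0,"dz": 31,"roll": 0}
  ],
  "newtons": 10
}}

```text
time_s: 6.15
position: [0.516, -0.1159, 0.1548]
ee_rot: [-0.001, 0.97, -0.245, 0.0]
force: [0.1, -0.1, 0.3]
width: 0.0266
```

>>> {"fn": "arm_command", "kwargs": {
  "moves": [
    {"claw": 0.15,"dx": 0,"dy": 0,"dz": 0,"roll": 0},
    {"claw": 0.15,"dx": 0,"dy": 0,"dz": 0,"roll": 0},
    {"claw": 0.15,"dx": 0,"dy": 0,"dz": 0,"roll": 0}
  ]
}}

```text
time_s: 6.45
position: [0.516, -0.1159, 0.1549]
ee_rot: [-0.001, 0.97, -0.245, 0.0]
force: [0.5, 0.3, 0.1]
width: 0.0209
```

```bash
python3 -c "
from h import *
go(.5153,-.1162,.155,-.496); cap('side','side5')
a=cv2.imread('pics/side5.png')[120:300,140:340]
cv2.imwrite('pics/c5.png',cv2.resize(a,(600,540),interpolation=cv2.INTER_CUBIC))
"
```

```text
t 6.45 p [ 0.516  -0.1159  0.1549] yaw -0.494 F [0.49 0.28 0.05] w 0.0209 q [-0.24  0.27  1.72  0.    1.15  0.25]
d mm [-0.5  0.6 -0.1] roll 0.1 tilt [ 0.001  0.001 -1.   ]
```

View pics/c5.png

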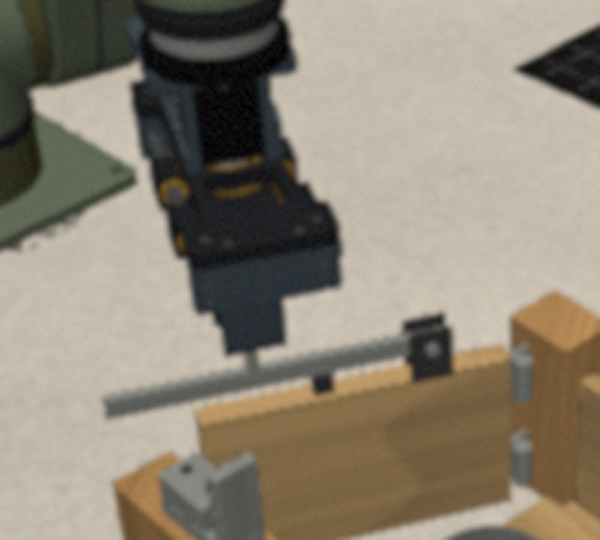

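The jaws stopped at 20.9 mm, with the stem at (250,362) under them, so the ball is gripped. I'll lift along the bar's arc to about 0.16 rad.

>>> {"fn": "arm_command", "kwargs": {
  "moves": [
    {"claw": 0.15,"dx": 0,"dy": -1,"dz": -2,"roll": 0},
    {"claw": 0.15,"dx": 0,"dy": -2,"dz": -4,"roll": 0},
    {"claw": 0.15,"dx": 0,"dy": -3,"dz": -6,"roll": 0},
    {"claw": 0.15,"dx": 0,"dy": -4.3,"dz": -8.2,"roll": 0},
    {"claw": 0.15,"dx": 0,"dy": -5.5,"dz": -10.2,"roll": 0},
    {"claw": 0.15,"dx": 0,"dy": -6.7,"dz": -12.2,"roll": 0},
    {"claw": 0.15,"dx": 0,"dy": -8,"dz": -14.2,"roll": 0},
    {"claw": 0.15,"dx": 0,"dy": -9.3,"dz": -16,"roll": 0},
    {"claw": 0.15,"dx": 0,"dy": -9.3,"dz": -16,"roll": 0}
  ],
  "newtons": 15
}}

```text
time_s: 7.4
position: [0.5206, -0.1077, 0.1712]
ee_rot: [-0.001, 0.97, -0.245, 0.0]
force: [-0.6, -0.7, -1.9]
width: 0.0209
```

```bash
python3 -c "
from h import *
k,y=knob(.431,.16);go(*(k-[0,0,.045]),y)
cap('side','side6')
a=cv2.imread('pics/side6.png')[120:300,140:340]
cv2.imwrite('pics/c6.png',cv2.resize(a,(600,540),interpolation=cv2.INTER_CUBIC))
for g in np.arange(.431,-.09,-.05):
  kk,y=knob(g,.16); print(g.round(3),(kk-[0,0,.045]).round(4),y.round(3))
"
```

```text
t 7.4 p [ 0.5206 -0.1077  0.1712] yaw -0.494 F [-0.63 -0.74 -1.9 ] w 0.0209 q [-0.23  0.26  1.69  0.    1.19  0.27]
d mm [-0.6  0.7  0.1] roll 0.1 tilt [ 0.001  0.001 -1.   ]
0.431 [ 0.5198 -0.108   0.1711] -0.496
0.381 [ 0.5267 -0.1116  0.1711] -0.446
0.331 [ 0.5338 -0.1147  0.1711] -0.396
0.281 [ 0.5411 -0.1176  0.1711] -0.346
0.231 [ 0.5485 -0.12    0.1711] -0.296
0.181 [ 0.556  -0.1221  0.1711] -0.246
0.131 [ 0.5636 -0.1238  0.1711] -0.196
0.081 [ 0.5712 -0.1251  0.1711] -0.146
0.031 [ 0.579  -0.1261  0.1711] -0.096
-0.019 [ 0.5867 -0.1266  0.1711] -0.046
-0.069 [ 0.5945 -0.1268  0.1711] 0.004
```

View pics/c6.png

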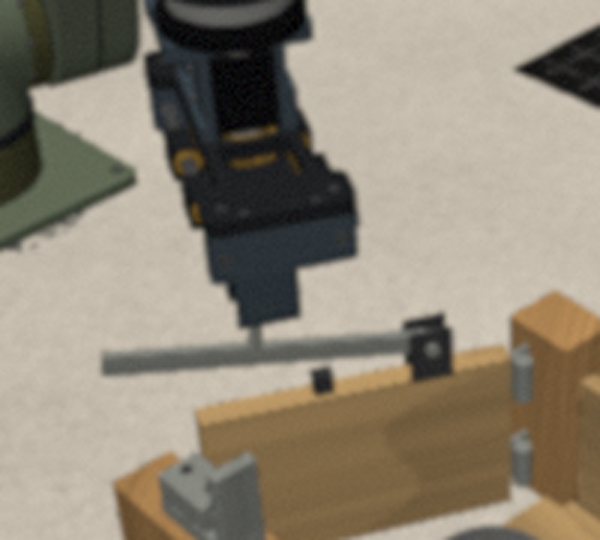

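The bar has risen: its tip is now at (103,362), was (108,405), and it is well off its stop. Now the swing.

```bash
cat >> h.py <<'E'
def rows(gs,l,off=.045,e=(0,0)):
    o=manip.observe(); w,a,b,c=o['ee_rot']; R=Ro.from_quat([a,b,c,w]).as_matrix(); cur=np.arctan2(R[1,0],R[0,0])
    print('t',round(o['time_s'],2),'p',o['position'].round(4),'yaw',cur.round(3),'F',o['force'].round(2),'w',round(o['width'],4))
    for g in gs:
        k,y=knob(g,l); d=R.T@(k-[0,0,off]+[*e,0]-o['position'])*1000; print(round(g,3),d.round(1),np.degrees(cur-y).round(1))
E
python3 -c "
from h import *
rows(np.linspace(.411,.211,10),.16)"
```

```text
t 7.45 p [ 0.5206 -0.1078  0.1711] yaw -0.494 F [ 0.32 -1.26 -2.15] w 0.0207
0.411 [ 2.5  0.6 -0. ] -1.0
0.389 [ 6.   0.5 -0. ] -2.3
0.367 [ 9.5  0.3 -0. ] -3.6
0.344 [12.9  0.1 -0. ] -4.9
0.322 [16.4 -0.3  0. ] -6.1
0.3 [19.8 -0.7  0. ] -7.4
0.278 [23.2 -1.2  0. ] -8.7
0.255 [26.6 -1.7  0. ] -9.9
0.233 [30.  -2.4  0. ] -11.2
0.211 [33.4 -3.1  0. ] -12.5
```

>>> {"fn": "arm_command", "kwargs": {
  "moves": [
    {"claw": 0.15,"dx": 2.5,"dy": 0.5,"dz": 0,"roll": -1},
    {"claw": 0.15,"dx": 6,"dy": 0.5,"dz": 0,"roll": -2.3},
    {"claw": 0.15,"dx": 9.5,"dy": 0.3,"dz": 0,"roll": -3.6},
    {"claw": 0.15,"dx": 13,"dy": 0,"dz": 0,"roll": -5},
    {"claw": 0.15,"dx": 16.5,"dy": -0.3,"dz": 0,"roll": -6},
    {"claw": 0.15,"dx": 20,"dy": -0.7,"dz": 0,"roll": -7.4},
    {"claw": 0.15,"dx": 23,"dy": -1.2,"dz": 0,"roll": -8.7},
    {"claw": 0.15,"dx": 26.5,"dy": -1.7,"dz": 0,"roll": -10},
    {"claw": 0.15,"dx": 30,"dy": -2.4,"dz": 0,"roll": -11.2},
    {"claw": 0.15,"dx": 33.5,"dy": -3,"dz": 0,"roll": -12.5}
  ]
}}

```text
time_s: 8.45
position: [0.5517, -0.1206, 0.1709]
ee_rot: [-0.001, 0.991, -0.137, 0.0]
force: [1.2, 5.1, -5.7]
width: 0.0211
```

```bash
python3 -c "
from h import *
rows(np.linspace(.191,.01,10),.16)
cap('side','side7')
a=cv2.imread('pics/side7.png')[160:340,140:340]
cv2.imwrite('pics/c7.png',cv2.resize(a,(600,540),interpolation=cv2.INTER_CUBIC))
"
```

```text
t 8.45 p [ 0.5517 -0.1206  0.1709] yaw -0.274 F [ 1.24  5.1  -5.69] w 0.0211
0.191 [ 3.   0.3 -0.2] -1.0
0.171 [ 6.1  0.2 -0.2] -2.2
0.151 [ 9.2  0.1 -0.2] -3.3
0.131 [12.4 -0.1 -0.2] -4.5
0.111 [15.5 -0.4 -0.2] -5.6
0.09 [18.6 -0.8 -0.2] -6.8
0.07 [21.7 -1.2 -0.2] -8.0
0.05 [24.8 -1.6 -0.2] -9.1
0.03 [27.9 -2.1 -0.2] -10.3
0.01 [31.  -2.7 -0.2] -11.4
```

View pics/c7.png

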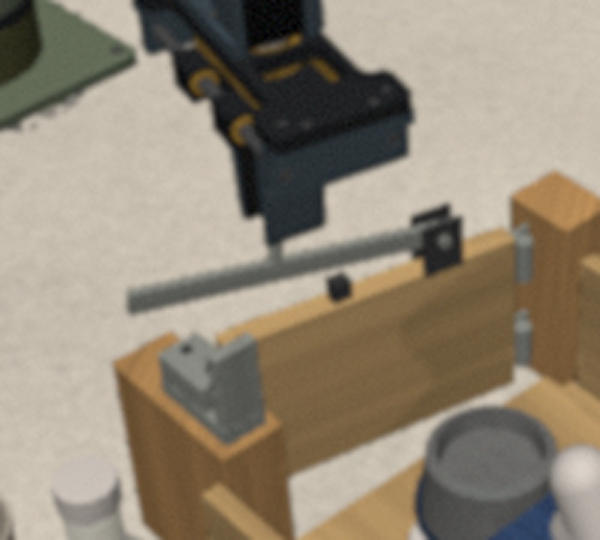

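The bar is up and the gate is at about 0.2 rad. The force of 5 N towards the pin means I'm about 1 mm too far out along the bar, so I'll ease dy by −1 and go on to about 0.05 rad.

>>> {"fn": "arm_command", "kwargs": {
  "moves": [
    {"claw": 0.15,"dx": 3,"dy": -1,"dz": 0,"roll": -1},
    {"claw": 0.15,"dx": 6,"dy": -1.2,"dz": 0,"roll": -2.2},
    {"claw": 0.15,"dx": 9,"dy": -1.3,"dz": 0,"roll": -3.3},
    {"claw": 0.15,"dx": 12,"dy": -1.5,"dz": 0,"roll": -4.5},
    {"claw": 0.15,"dx": 15,"dy": -1.8,"dz": 0,"roll": -5.6},
    {"claw": 0.15,"dx": 18,"dy": -2.2,"dz": 0,"roll": -6.8},
    {"claw": 0.15,"dx": 21,"dy": -2.6,"dz": 0,"roll": -8},
    {"claw": 0.15,"dx": 23,"dy": -3,"dz": 0,"roll": -9}
  ]
}}

```text
time_s: 9.3
position: [0.5758, -0.1249, 0.1712]
ee_rot: [-0.0, 0.998, -0.057, 0.001]
force: [-1.0, -2.9, -0.1]
width: 0.0206
```

```bash
python3 -c "
from h import *
rows(np.linspace(.05,-.09,8),.16)
cap('side','side8')
a=cv2.imread('pics/side8.png')[160:340,140:340]
cv2.imwrite('pics/c8.png',cv2.resize(a,(600,540),interpolation=cv2.INTER_CUBIC))
"
```

```text
t 9.3 p [ 0.5758 -0.1249  0.1712] yaw -0.115 F [-0.97 -2.87 -0.09] w 0.0206
0.05 [0.3 0.8 0.1] 0.0
0.03 [3.4 0.8 0.1] -1.1
0.01 [6.5 0.7 0.1] -2.3
-0.01 [9.6 0.5 0.1] -3.4
-0.03 [12.8  0.3  0.1] -4.6
-0.05 [15.9  0.   0.1] -5.7
-0.07 [19.  -0.3  0.1] -6.9
-0.09 [22.  -0.7  0.1] -8.0
```

View pics/c8.png

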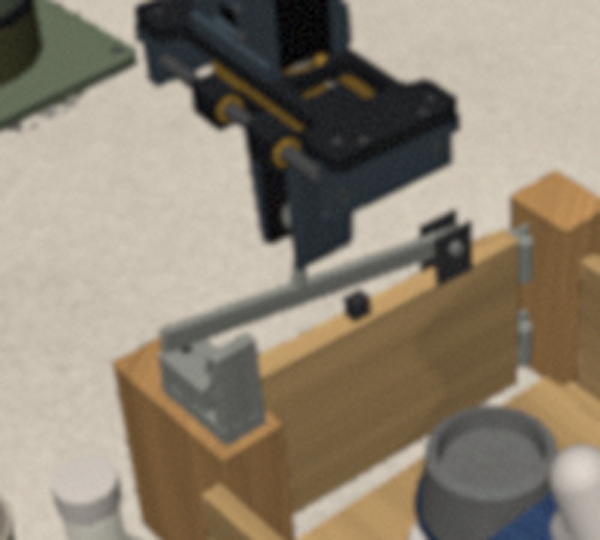

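The bar tip at (165,335) is over the front of the striker, lifted. I'll go on more slowly to about 5 mm before the expected backstop.

>>> {"fn": "arm_command", "kwargs": {
  "moves": [
    {"claw": 0.15,"dx": 1.5,"dy": 0.5,"dz": 0,"roll": -0.6},
    {"claw": 0.15,"dx": 3,"dy": 0.5,"dz": 0,"roll": -1.1},
    {"claw": 0.15,"dx": 4.5,"dy": 0.5,"dz": 0,"roll": -1.7},
    {"claw": 0.15,"dx": 6,"dy": 0.4,"dz": 0,"roll": -2.2},
    {"claw": 0.15,"dx": 7.5,"dy": 0.3,"dz": 0,"roll": -2.8},
    {"claw": 0.15,"dx": 9,"dy": 0.2,"dz": 0,"roll": -3.3},
    {"claw": 0.15,"dx": 10.5,"dy": 0.1,"dz": 0,"roll": -3.9},
    {"claw": 0.15,"dx": 11.5,"dy": 0,"dz": 0,"roll": -4.3}
  ]
}}

```text
time_s: 10.15
position: [0.5877, -0.126, 0.1711]
ee_rot: [-0.0, 1.0, -0.019, 0.001]
force: [-0.4, -0.2, -2.8]
width: 0.0205
```

```bash
python3 -c "
from h import *
rows(np.linspace(-.03,-.09,7),.16)
cap('side','side9')
a=cv2.imread('pics/side9.png')[200:320,160:280]
cv2.imwrite('pics/c9.png',cv2.resize(a,(600,600),interpolation=cv2.INTER_CUBIC))
"
```

```text
t 10.15 p [ 0.5877 -0.126   0.1711] yaw -0.039 F [-0.44 -0.23 -2.77] w 0.0205
-0.03 [0.8 0.6 0. ] -0.2
-0.04 [2.4 0.6 0. ] -0.8
-0.05 [3.9 0.6 0. ] -1.4
-0.06 [5.5 0.6 0. ] -1.9
-0.07 [7.  0.5 0. ] -2.5
-0.08 [8.6 0.4 0. ] -3.1
-0.09 [10.1  0.3  0. ] -3.7
```

View pics/c9.png

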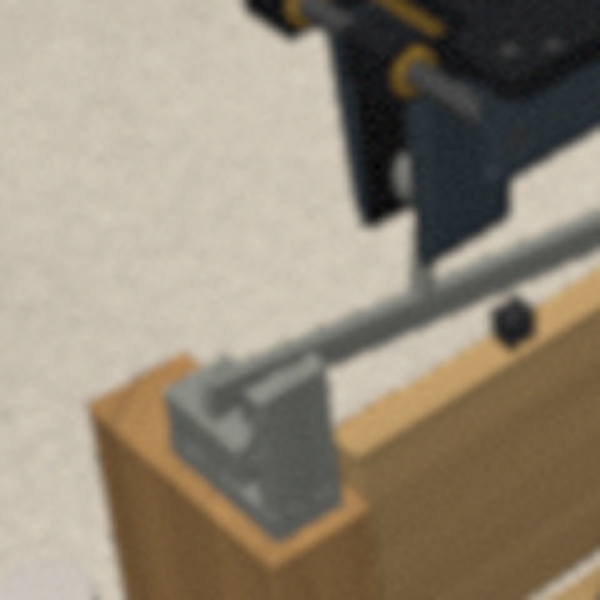

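The bar, now at (270,375), is close to the backstop plate at (285,375). I'll feel for it in small steps.

>>> {"fn": "arm_command", "kwargs": {
  "moves": [
    {"claw": 0.15,"dx": 0.5,"dy": 0.3,"dz": 0,"roll": -0.2},
    {"claw": 0.15,"dx": 1,"dy": 0.3,"dz": 0,"roll": -0.4},
    {"claw": 0.15,"dx": 1.5,"dy": 0.3,"dz": 0,"roll": -0.5},
    {"claw": 0.15,"dx": 2,"dy": 0.3,"dz": 0,"roll": -0.7},
    {"claw": 0.15,"dx": 2.5,"dy": 0.3,"dz": 0,"roll": -0.9},
    {"claw": 0.15,"dx": 3,"dy": 0.3,"dz": 0,"roll": -1}
  ]
}}

```text
time_s: 10.8
position: [0.5907, -0.1262, 0.171]
ee_rot: [-0.0, 1.0, -0.011, 0.001]
force: [-0.0, 1.8, -2.7]
width: 0.0205
```

>>> {"fn": "arm_command", "kwargs": {
  "moves": [
    {"claw": 0.15,"dx": 0.4,"dy": 0,"dz": 0,"roll": -0.2},
    {"claw": 0.15,"dx": 0.8,"dy": 0,"dz": 0,"roll": -0.3},
    {"claw": 0.15,"dx": 1.2,"dy": 0,"dz": 0,"roll": -0.4}
  ]
}}

```text
time_s: 11.1
position: [0.5919, -0.1262, 0.171]
ee_rot: [-0.0, 1.0, -0.007, 0.001]
force: [0.8, 2.0, -3.2]
width: 0.0207
```

No contact yet; going on.

>>> {"fn": "arm_command", "kwargs": {
  "moves": [
    {"claw": 0.15,"dx": 0.4,"dy": 0,"dz": 0,"roll": -0.2},
    {"claw": 0.15,"dx": 0.8,"dy": 0,"dz": 0,"roll": -0.3},
    {"claw": 0.15,"dx": 1.2,"dy": 0,"dz": 0,"roll": -0.4}
  ]
}}

```text
time_s: 11.4
position: [0.5931, -0.1262, 0.171]
ee_rot: [-0.0, 1.0, -0.003, 0.001]
force: [-0.3, 2.3, -3.7]
width: 0.0205
```

>>> {"fn": "arm_command", "kwargs": {
  "moves": [
    {"claw": 0.15,"dx": 0.4,"dy": 0,"dz": 0,"roll": -0.2},
    {"claw": 0.15,"dx": 0.8,"dy": 0,"dz": 0,"roll": -0.3}
  ]
}}

```text
time_s: 11.6
position: [0.5939, -0.1263, 0.171]
ee_rot: [-0.0, 1.0, -0.001, 0.001]
force: [0.1, 2.0, -4.3]
width: 0.0208
```

```bash
python3 -c "
from h import *
rows(np.linspace(-.07,-.09,3),.16)
cap('side','side10')
a=cv2.imread('pics/side10.png')[200:320,160:280]
cv2.imwrite('pics/c10.png',cv2.resize(a,(600,600),interpolation=cv2.INTER_CUBIC))
"
```

```text
t 11.6 p [ 0.5939 -0.1263  0.171 ] yaw -0.001 F [ 0.12  2.02 -4.3 ] w 0.0208
-0.07 [ 0.8  0.5 -0.1] -0.4
-0.08 [ 2.4  0.5 -0.1] -0.9
-0.09 [ 3.9  0.5 -0.1] -1.5
```

View pics/c10.png

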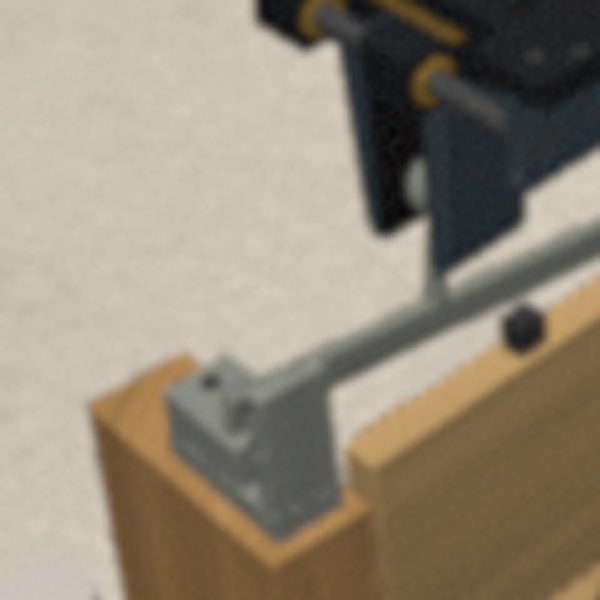

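Nearly touching: the bar meets the plate's top edge at (290,375). Two more small steps.

>>> {"fn": "arm_command", "kwargs": {
  "moves": [
    {"claw": 0.15,"dx": 0.4,"dy": 0,"dz": 0.2,"roll": -0.2},
    {"claw": 0.15,"dx": 0.8,"dy": 0,"dz": 0.2,"roll": -0.3}
  ]
}}

```text
time_s: 11.85
position: [0.5948, -0.1264, 0.1708]
ee_rot: [-0.0, 1.0, 0.002, 0.001]
force: [-0.2, 2.4, -2.3]
width: 0.0212
```

>>> {"fn": "arm_command", "kwargs": {
  "moves": [
    {"claw": 0.15,"dx": 0.4,"dy": 0,"dz": 0.2,"roll": -0.2},
    {"claw": 0.15,"dx": 0.8,"dy": 0,"dz": 0.2,"roll": -0.3}
  ]
}}

```text
time_s: 12.05
position: [0.5952, -0.1265, 0.1706]
ee_rot: [-0.0, 1.0, 0.005, 0.001]
force: [-2.0, 0.4, -2.4]
width: 0.0211
```

>>> {"fn": "arm_command", "kwargs": {
  "moves": [
    {"claw": 0.15,"dx": 0.5,"dy": 0,"dz": 0,"roll": 0}
  ]
}}

```text
time_s: 12.15
position: [0.5952, -0.1264, 0.1706]
ee_rot: [-0.0, 1.0, 0.005, 0.0]
force: [-2.1, 2.2, -3.0]
width: 0.0205
```

```bash
python3 -c "
from h import *
for l in (.16,.12,.08,.04,0): print(l,(knob(-.07,l)[0]-knob(-.07,.16)[0])*1000)
for i in range(2):
  cap('side','side11'); go(.5945,-.127,.171,0)
"
```

```text
0.16 [0. 0. 0.]
0.12 [ 0.01283166 -2.5663099  -3.87956231]
0.08 [ 0.02487735 -4.97542785 -7.85864768]
0.04 [  0.0361178   -7.22349977 -11.93089044]
0 [  0.04653503  -9.30692924 -16.08977586]
t 12.2 p [ 0.5952 -0.1264  0.1706] yaw 0.01 F [-2.76  2.28 -2.68] w 0.0205 q [-0.23  0.38  1.51  0.    1.25 -0.24]
d mm [-0.7  0.5 -0.4] roll 0.6 tilt [ 0.     0.001 -1.   ]
t 12.25 p [ 0.5952 -0.1265  0.1706] yaw 0.01 F [-2.73  1.89 -1.74] w 0.0207 q [-0.23  0.38  1.51  0.    1.25 -0.24]
d mm [-0.7  0.5 -0.4] roll 0.6 tilt [ 0.     0.001 -1.   ]
```

Backstop felt: the TCP stopped at x = 0.5952 with a steady −2.7 N. I'll back off about 1.2 mm to the middle of the slot, then lower along the arc.

>>> {"fn": "arm_command", "kwargs": {
  "moves": [
    {"claw": 0.15,"dx": -0.6,"dy": 0,"dz": 0,"roll": 0},
    {"claw": 0.15,"dx": -1.2,"dy": 0,"dz": 0,"roll": 0},
    {"claw": 0.15,"dx": -1.2,"dy": 1.2,"dz": 2,"roll": 0},
    {"claw": 0.15,"dx": -1.2,"dy": 2.5,"dz": 4,"roll": 0},
    {"claw": 0.15,"dx": -1.2,"dy": 3.7,"dz": 6,"roll": 0}
  ]
}}

```text
time_s: 12.75
position: [0.5944, -0.1304, 0.1645]
ee_rot: [-0.0, 1.0, 0.005, 0.0]
force: [0.5, 0.9, -2.7]
width: 0.0206
```

```bash
python3 -c "
from h import *
go(.594,-.1357,.155,0)
cap('side','side12')
a=cv2.imread('pics/side12.png')[200:320,160:280]
cv2.imwrite('pics/c12.png',cv2.resize(a,(600,600),interpolation=cv2.INTER_CUBIC))
"
```

```text
t 12.75 p [ 0.5944 -0.1304  0.1645] yaw 0.01 F [ 0.54  0.93 -2.7 ] w 0.0206 q [-0.24  0.39  1.52  0.    1.23 -0.25]
d mm [-0.4  5.3  9.5] roll 0.5 tilt [ 0.001  0.    -1.   ]
```

View pics/c12.png

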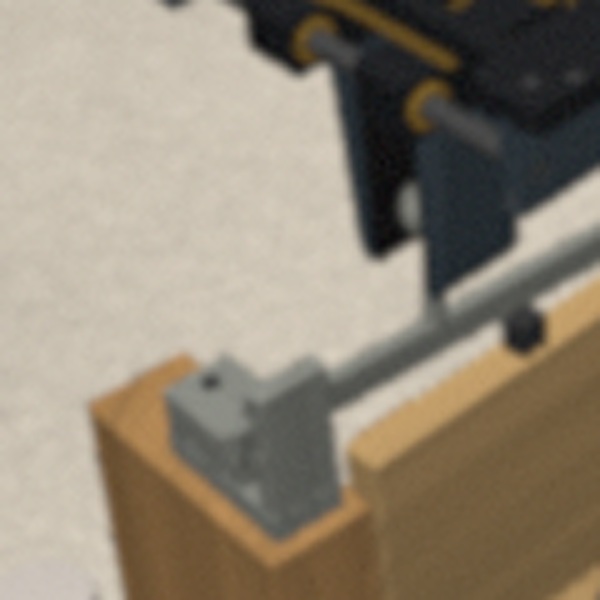

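The bar is going down behind the striker, with no upward force. I'll keep lowering.

>>> {"fn": "arm_command", "kwargs": {
  "moves": [
    {"claw": 0.15,"dx": 0,"dy": 0.6,"dz": 1,"roll": 0},
    {"claw": 0.15,"dx": 0,"dy": 1.2,"dz": 2,"roll": 0},
    {"claw": 0.15,"dx": 0,"dy": 1.8,"dz": 3,"roll": 0},
    {"claw": 0.15,"dx": 0,"dy": 2.3,"dz": 4,"roll": 0}
  ]
}}

```text
time_s: 13.2
position: [0.5942, -0.1329, 0.1601]
ee_rot: [-0.0, 1.0, 0.005, 0.0]
force: [-0.1, 0.7, -2.3]
width: 0.0209
```

>>> {"fn": "arm_command", "kwargs": {
  "moves": [
    {"claw": 0.15,"dx": 0,"dy": 0.6,"dz": 1,"roll": 0},
    {"claw": 0.15,"dx": 0,"dy": 1.1,"dz": 2,"roll": 0},
    {"claw": 0.15,"dx": 0,"dy": 1.6,"dz": 3,"roll": 0}
  ]
}}

```text
time_s: 13.5
position: [0.5942, -0.1345, 0.1571]
ee_rot: [-0.0, 1.0, 0.005, 0.0]
force: [0.9, 2.1, -1.6]
width: 0.0205
```

>>> {"fn": "arm_command", "kwargs": {
  "moves": [
    {"claw": 0.15,"dx": 0,"dy": 0.4,"dz": 0.7,"roll": 0},
    {"claw": 0.15,"dx": 0,"dy": 0.8,"dz": 1.4,"roll": 0},
    {"claw": 0.15,"dx": 0,"dy": 1.1,"dz": 2,"roll": 0}
  ]
}}

```text
time_s: 13.8
position: [0.5942, -0.1355, 0.155]
ee_rot: [-0.0, 1.0, 0.005, 0.0]
force: [-0.6, 3.3, -2.0]
width: 0.0205
```

```bash
python3 -c "
from h import *
go(.594,-.1357,.155,0)
cap('side','side13')
a=cv2.imread('pics/side13.png')[200:320,160:280]
cv2.imwrite('pics/c13.png',cv2.resize(a,(600,600),interpolation=cv2.INTER_CUBIC))
"
```

```text
t 13.8 p [ 0.5942 -0.1355  0.155 ] yaw 0.009 F [-0.61  3.32 -2.02] w 0.0205 q [-0.24  0.39  1.53  0.    1.21 -0.25]
d mm [-0.2  0.2  0. ] roll 0.5 tilt [ 0.     0.001 -1.   ]
```

View pics/c13.png

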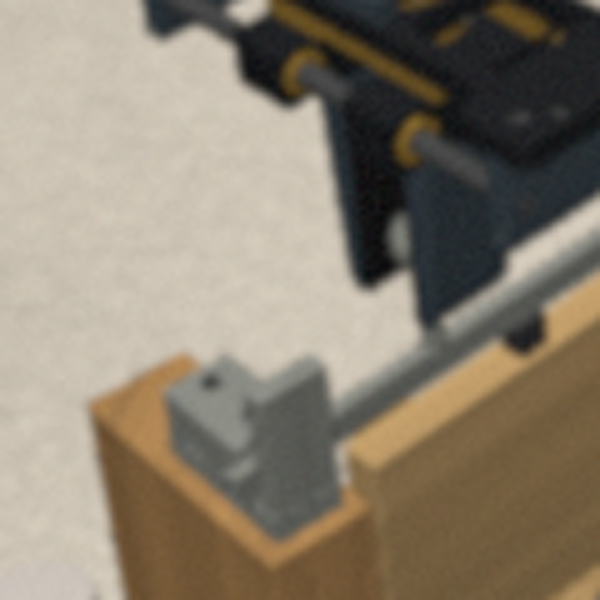

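The bar is down in the slot, between striker and plate, and almost on its stop at (525,335). I'll lower the last bit, then open slowly.

>>> {"fn": "arm_command", "kwargs": {
  "moves": [
    {"claw": 0.15,"dx": 0,"dy": 0,"dz": 0.4,"roll": 0},
    {"claw": 0.15,"dx": 0,"dy": 0,"dz": 0.8,"roll": 0}
  ]
}}

```text
time_s: 14.05
position: [0.5946, -0.1355, 0.1549]
ee_rot: [-0.0, 1.0, 0.005, 0.001]
force: [0.6, 2.7, 3.0]
width: 0.0205
```

>>> {"fn": "arm_command", "kwargs": {
  "moves": [
    {"claw": 0.25,"dx": 0,"dy": 0,"dz": 0,"roll": 0},
    {"claw": 0.3,"dx": 0,"dy": 0,"dz": 0,"roll": 0},
    {"claw": 0.4,"dx": 0,"dy": 0,"dz": 0,"roll": 0},
    {"claw": 0.6,"dx": 0,"dy": 0,"dz": 0,"roll": 0},
    {"claw": 0.7,"dx": 0,"dy": 0,"dz": 0,"roll": 0},
    {"claw": 0.7,"dx": 0,"dy": 0,"dz": 0,"roll": 0},
    {"claw": 0.7,"dx": 0,"dy": 0,"dz": 0,"roll": 0}
  ]
}}

```text
time_s: 14.75
position: [0.5946, -0.1355, 0.1548]
ee_rot: [-0.0, 1.0, 0.005, 0.001]
force: [0.4, -0.7, -0.6]
width: 0.0633
```

```bash
python3 -c "
from h import *
go(.594,-.1357,.155,0)
cap('side','side14')
a=cv2.imread('pics/side14.png')[200:320,160:280]
cv2.imwrite('pics/c14.png',cv2.resize(a,(600,600),interpolation=cv2.INTER_CUBIC))
"
```

```text
t 14.75 p [ 0.5946 -0.1355  0.1548] yaw 0.009 F [ 0.4  -0.73 -0.63] w 0.0633 q [-0.24  0.39  1.53  0.    1.21 -0.25]
d mm [-0.6  0.2 -0.2] roll 0.5 tilt [ 0.002  0.    -1.   ]
```

View pics/c14.png

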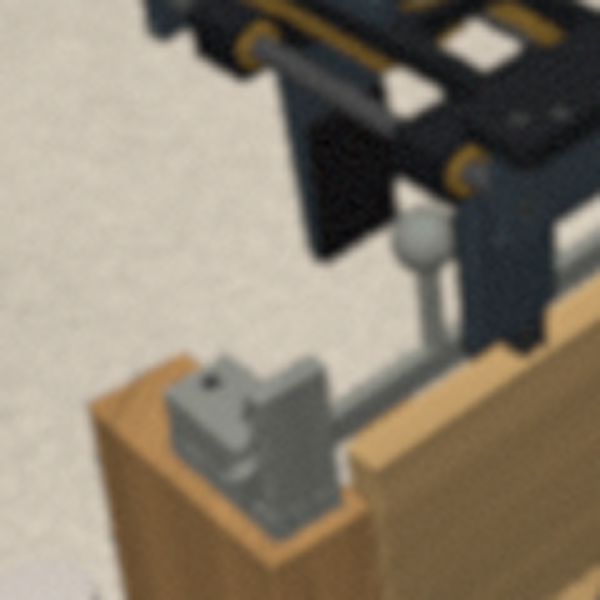

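The knob at (422,240) is free, with the fingers about 20 mm away on each side. Contact force on settling was about 3 N. I'll rise straight up and back away.

>>> {"fn": "arm_command", "kwargs": {
  "moves": [
    {"claw": 0.7,"dx": 0,"dy": 0,"dz": -8,"roll": 0},
    {"claw": 0.7,"dx": 0,"dy": 0,"dz": -22,"roll": 0},
    {"claw": 0.7,"dx": 0,"dy": 0,"dz": -42,"roll": 0},
    {"claw": 0.7,"dx": 0,"dy": 0,"dz": -65,"roll": 0},
    {"claw": 0.7,"dx": 0,"dy": 0,"dz": -90,"roll": 0},
    {"claw": 0.7,"dx": -15,"dy": 0,"dz": -110,"roll": 0},
    {"claw": 0.7,"dx": -45,"dy": 0,"dz": -120,"roll": 0},
    {"claw": 0.7,"dx": -80,"dy": 0,"dz": -120,"roll": 0},
    {"claw": 0.7,"dx": -110,"dy": 0,"dz": -120,"roll": 0},
    {"claw": 0.7,"dx": -140,"dy": 0,"dz": -120,"roll": 0}
  ]
}}

```text
time_s: 15.8
position: [0.4532, -0.1369, 0.2754]
ee_rot: [0.0, 1.0, 0.005, 0.001]
force: [0.4, -1.4, 0.7]
width: 0.0637
```

>>> {"fn": "arm_command", "kwargs": {
  "moves": [
    {"claw": 0.7,"dx": -30,"dy": 0,"dz": 0,"roll": 0},
    {"claw": 0.7,"dx": -60,"dy": 0,"dz": 0,"roll": 0},
    {"claw": 0.7,"dx": -70,"dy": 0,"dz": 0,"roll": 0},
    {"claw": 0.7,"dx": -70,"dy": 0,"dz": 0,"roll": 0}
  ]
}}

```text
time_s: 16.2
position: [0.3828, -0.1376, 0.2762]
ee_rot: [0.0, 1.0, 0.004, 0.002]
force: [0.9, 0.5, -0.4]
width: 0.0639
```

```bash
python3 -c "
from h import *
d=cap('side','side15');t=cap('top','top15')
a=cv2.imread('pics/side15.png')[200:360,160:360];b=cv2.imread('pics/top15.png')[200:360,260:460]
cv2.imwrite('pics/c15.png',cv2.resize(np.hstack([a,b]),(800,320),interpolation=cv2.INTER_CUBIC))
cv2.imwrite('pics/c15z.png',cv2.resize(cv2.imread('pics/side15.png')[210:310,180:300],(720,600),interpolation=cv2.INTER_CUBIC))
for n in('side','top'):
  x=cv2.absdiff(cv2.imread(f'pics/{n}0.png'),cv2.imread(f'pics/{n}15.png')).max(2); m=cv2.morphologyEx((x>50).astype(np.uint8),cv2.MORPH_OPEN,np.ones((3,3))); print(n,cv2.connectedComponentsWithStats(m)[2][1:])
"
```

```text
side [[  33    0   22    5   83]
 [  41    0   68   97 3191]
 [ 122    0   47   66 1438]
 [ 113   31   14    6   70]
 [ 154   65   43   80 1298]
 [  78  145   16   18  200]
 [ 150  146   33   24  488]
 [ 175  217  116   49 1502]
 [ 287  233   13   22  172]
 [ 301  236    3    3    9]
 [ 301  243    4    4   14]
 [ 244  244    6    6   32]
 [ 205  247   40   34  854]
 [ 270  253   18   15  126]
 [ 262  264    6    6   31]
 [ 231  271   31   21  196]
 [ 234  281   79   60 1564]]
top [[  331   254    27     7    97]
 [  379   257    11     6    49]
 [  320   258     7     3    21]
 [  359   258     3     3     9]
 [  363   258     4     3    12]
 [  369   258     3     3     9]
 [  313   261    71    40   575]
 [  340   303   134   177 10571]
 [  277   455    61    13   463]
 [  610   468    30    12   229]
 [  262   477     7     3    18]]
```

View pics/c15.png

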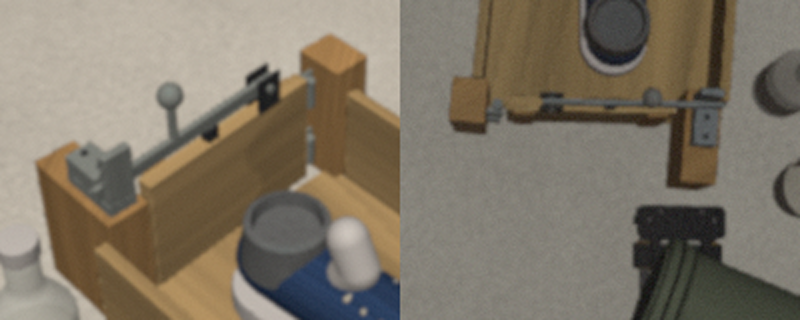

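View pics/c15z.png

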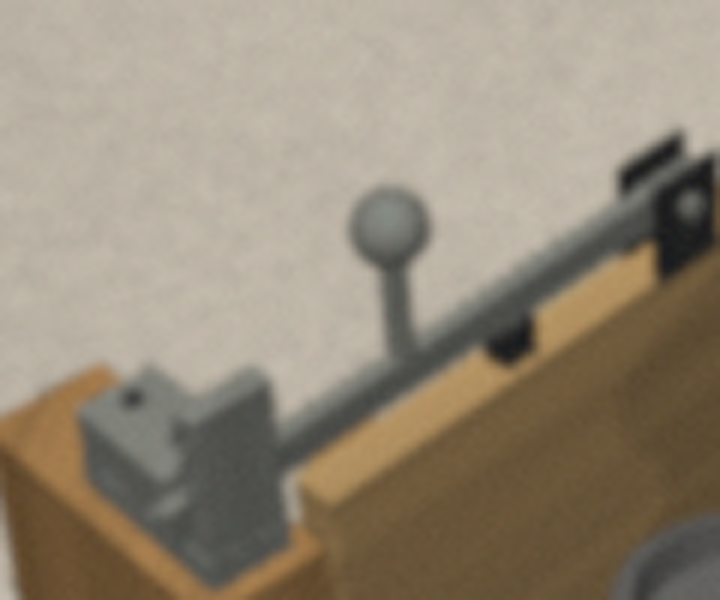

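The bar rests on its stop at (510,340) and sits in the slot behind the striker. The gate is shut, and nothing but the arm and gate differs from the first pictures. One quick check of knob height, then I'll hand in.

```bash
python3 -c "
from h import *
s=load('side15');t=load('top15')
p=ray(s,180+(390+.5)/6-.5,210+(227+.5)/6-.5,.2);q=ray(t,260+652/2,200+97/2,.2);print('knob at z=.2 side',p.round(4),'top',q.round(4))
a=np.arctan2(*(p[:2]-H)[::-1]); print('r',np.linalg.norm(p[:2]-H),'g',-np.pi/2+YAW-a)
print(manip.close_job())"
```

```text
knob at z=.2 side [ 0.5945 -0.1357  0.2   ] top [ 0.6046 -0.5627  0.2   ]
r 0.16455226144900828 g -0.06886959680006366
the job is handed in; nothing more can be done
None
```

The gate is shut and latched, and the job was handed in at about 16 s of the 48 s allowed.

**What I did:** I gripped the ball knob, lifted the bar to about 0.16 rad and swung the gate in over the striker. I crept in until the bar met the backstop, which pushed back with about 2.7 N. Then I backed off 1.2 mm and lowered the bar into the slot until its stop took the weight, at about 3 N. I let go, rose and moved clear.

**Last checks:**
- **Latch:** in the final side picture the bar rests on its stop, in the slot between striker and backstop.
- **Gate angle:** the knob's position from the side view, assuming it is 200 mm above the table, is 164.6 mm from the hinge. That matches the given 165 mm for a level bar and puts the gate at about −0.069 rad, inside the ±0.095 range.
- **Other objects:** compared with the first pictures, only the arm and gate changed. The sneaker, cup and bottles show no change in the side view.

**What went wrong or disagreed:**
- **First grasp:** it closed on top of the ball and pressed it with about 5 N. The fingertips measured about 27 mm higher in the cameras than the reported TCP, so I reopened and went lower by the camera.
- **Swing:** there was a side load of up to about 8 N on the knob until I corrected the path by 1 mm.
- **Final top-view check:** it gave a nonsense position because I forgot a 400-pixel offset in the combined picture. I did not redo it, so the final knob position rests on the side view alone.

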